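# Shut and bolt the instrument chest

### The job

Push the chest's open lid fully shut, then slide the bolt all the way home through the brass keeper on the lid, and then fold the bolt's red-knobbed handle right down flat so that it is locked. Leave the oil bottle, screwdriver and red tray undisturbed.

Things in the scene. Friction and masses are not known exactly. Their poses are not given: they have to be found in the camera images.
- chest: Dark-brown steel instrument chest fixed to the bench, 200 mm along its x, 90 mm high. Origin: centre of its underside, on the bench; z up; yaw within 0.35 rad of the world's axes. Chest y -135 to -45 mm: solid drawer stack whose flat top (90 mm high) carries the bolt. Chest y -43 to +127 mm: open well with the lid, hinged at +y.
- lid (a joint): Lid angle, rad: 0 shut, 1.57 upright, up to 1.9; starts open at 1.2 to 1.7. Brown plate 200 x 166 x 8 mm; shut, its top is level with the drawer stack (90 mm high). A stiff hinge (0.5 N m of friction) holds it at any angle, so it must be pushed all the way down: 3 to 6 N near the free edge.
- lid_hinge (a point): Middle of the lid's hinge line, which runs along chest x at chest y +127 mm, 82 mm above the bench (height of the lid's underside when shut). The lid reaches from it towards chest -y.
- lid_edge (a point): Middle of the lid's free edge, on its outer (top) face, 167 mm from the hinge. Apart from the keeper the outer face is bare and can be pushed anywhere.
- keeper (a point): Centre of the opening of the brass keeper loop on the lid's outer face (opening 20 mm wide, 26 mm high; 12 mm deep; stands 31 mm proud), at chest x +20 mm, 151 mm from the hinge. With the lid shut it is at chest (20, -24, 106) mm, in line with the bolt.
- bolt (a joint): Travel of the steel barrel bolt along chest +y, m: 0 drawn back, 0.042 fully home at its end stop, tip through the keeper; starts at 0 to 0.010. Rod 12 mm thick, its axis at chest x +20 mm, 106 mm above the bench. Friction 2.5 N; stays where it is left. It enters the keeper only with the lid down, and blocks the lid if thrown first.
- handle (a joint): Angle of the bolt's handle about the bolt's axis, rad: 0 upright, 1.45 folded flat to chest -x (towards the robot) at its end stop. Starts at 0 to 0.25; stays where it is left (friction 0.05 N m, about 1 N at the knob). The side plate stops it at about 0.4 rad until the bolt is within 5 mm of home.
- knob (a point): Centre of the red ball, 20 mm across, at the end of the handle's 10 mm stem, 50 mm from the bolt's axis. Handle upright: at chest x +20 mm, chest y -114 mm + bolt travel, 156 mm above the bench. Can be pinched from above or pushed.
- plate_end (a point): Top corner, at its home end, of the dark steel side plate that runs beside the bolt on its -x side: 5 mm thick, 12 to 17 mm from the bolt's axis, chest y -132 to -82 mm, its top 124 mm above the bench. Past this end the handle is free to fold down.
- oil: Bystander: yellow oil bottle, 52 mm across, 130 mm tall, upright; origin at the centre of its foot.
- driver: Bystander: screwdriver with red handle, lying along its x, about 200 mm long; origin under its middle.
- tray: Bystander: small red open parts tray 120 x 90 x 35 mm; origin at the centre of its underside.

How it is judged:
On the way, in this order (a step that is already met when the one before it is completed fails the run):
1. the lid is shut (value of joint lid below 0.04 rad), for 0.2 s.
2. with the lid shut, the bolt is home in the keeper (value of joint lid below 0.04 rad and value of joint bolt above 0.036 m), for 0.2 s.
3. with the bolt home, the handle is folded down (all of step 2 and value of joint handle above 1.2 rad), for 0.2 s.
At the end, for the whole second after the job is handed in: The lid is within 0.04 rad of shut, the bolt at least 36 mm along its 42 mm travel and the handle folded at least 1.2 of its 1.45 rad, all at rest (all of step 3 and velocity of joint lid between -0.02 and 0.02 rad/s and velocity of joint bolt between -0.02 and 0.02 m/s and velocity of joint handle between -0.02 and 0.02 rad/s); the robot touches nothing.
It fails at once if the oil bottle is moved more than 25 mm (distance of oil from where it was at the start of the episode above 0.025 m).
It fails at once if the screwdriver is moved more than 25 mm (distance of driver from where it was at the start of the episode above 0.025 m).
It fails at once if the red tray is moved more than 25 mm (distance of tray from where it was at the start of the episode above 0.025 m).
It also fails if it takes over 53 s, if anything falls off the work surface, if the arm or the gripper's body presses on something with over 40 N, if the wrist force passes 120 N, or if a joint passes its speed limit or range.

### The arm

A 6-joint arm with a two-finger parallel gripper is mounted at the origin on the work surface. World frame = base frame: x ahead of the robot, y to its left, z up, the work surface at z = 0. Lengths are in m, angles in rad, forces in N, time in s.
With the tool pointing down it reaches from about 0.35 to 0.975 m from the base axis. Payload 4.9 kg.
Tool frame: the origin (TCP) lies on the centre line of the jaws, within the pads' length; the fingertips stand 19 mm ahead of it and the grasp point (between the pads) is the TCP; z points along the fingers, y is the line along which they close (so a half turn about z gives the same grasp; the last joint's range is limited). The gripper opens to 85 mm and grips with 20 to 120 N. Pads are 22 mm wide; open, the fingers measure 114 mm over their backs; the gripper's body (76 mm by 85 mm) begins 54 mm behind the grasp point. The pads swing forward as they close: fully open they stand 13 mm farther back than shut.
Start: joints at [1.098, 0.053, 1.613, -0, 1.476, -0.119], TCP at [0.217, 0.586, 0.25] pointing down, gripper open.
Joint ranges: [-3.01, 3.01], [-1.01, 2.22], [0.06, 2.58], [-1.02, 4.17], [0.09, 2.62], [-3.14, 3.14]. Speed limits (rad/s): [2.57, 2.57, 3.14, 3.14, 3.14, 3.14].

### API

Orientations are given as a unit quaternion [w, x, y, z].
In Python, from plant import state, grab_frame, ticket, spotter gives the robot as it stands.
- The arm moves only by the tool apply_moves, never from a script. Its argument "series" is a list of rows, each an object of numbers: "jaw": the closure, from 0 (fully open) to 1 (shut); "dx", "dy", "dz": the shift along the tool's x, y, z in mm; "turn": the turn about the tool's z in rad. A call has 1 to 5 rows; each row is the pose to reach, as a shift and turn from the pose commanded when the call began, along the tool's axes at that moment; what a row does not reach only later rows make up. A row lasts 1/12 s, in which the tool goes at most 41.7 mm and 7.16 degrees, less where a joint would pass 70% of its speed; a pose out of reach is approached as far as the arm can. A call with a gripper value outside its range is refused whole. The fingers move at their own pace and stop on an object; the grip force is fixed at half the most. Time passes only in rows, so rows that repeat a pose let the fingers close. It gives the time, the measured TCP pose, the force, the opening and the grip force at its end, in the units of the state.
- state(): the state, without advancing time (a new reading comes with each control period).
- grab_frame(name): name is "side" or "top" or "wrist"; returns a dict with "pixels" (400x640x3 uint8, red, green, blue), "mtx" (3x3 intrinsics, pixels), "camera_from_world" (4x4, takes a point from world to camera coordinates). Camera axes: x right, y down, z forward; pixel columns grow to the right and rows downward; lengths in m; the calibration is good to about 2 mm. The wrist camera is an equidistant fisheye: a pixel r from the principal point sees the ray r / f radians off the axis. A picture is of the moment at which its call begins. There is no depth.
- ticket.job_done(): hands the job in; it is judged then, once.
Trained networks look in a picture, given as the dict that the camera call returned (one of the last four; its "shot" number tells which), for a name from the list of things; names that differ only in an ending like _2 or _b are one class to them, and where a whole thing is asked for, a point or a joint stands for the part that bears it (a point fixed in the world has none). Each returns a list of dicts, best first, with "conf" (0 to 1); they miss things now and then, are a little off and sometimes report something else, mostly with a low value. They report only what shows in the picture. A call takes as long as a camera call.
- spotter.outline_of(picture, target): "region" (400x640 bool, what is visible of it) and "extent" ([left, top, right, bottom] in pixels, round what is visible of it).
The state is a dict: "time": time; "joint_pos": joint angles; "joint_vel": joint speeds; "joint_efforts": joint torques, N m; "tool_pos": TCP position; "tool_rot": TCP orientation; "contact_force": force on the tool from outside, world axes, zero at the start; "ft_torque": the same for the moment, N m; "gripper_width": opening from 0.0 (shut) to 1.0 (fully open); "grasp_force": force on a finger pad.
Only numpy, scipy, OpenCV 4.12 (cv2) and the standard library are available. Lean on these libraries where they do the work, as an engineer would, in place of code of your own. Each camera call takes 0.05 s, during which the arm holds its last target. There are 200 camera calls.

## Working session

There is one attempt and no reset: what is moved stays moved. The work goes in short steps, Python scripts to look and compute and a tool call to move; the robot and the scene stay as the last step left them, time stands still between calls to the robot, and variables do not carry over. Pictures are saved under pics/ and viewed, at most 10 in all, crops included, and the job is handed in when it is done.

Besides the shell and the picture viewer there is one more tool, called after ">>>" as name(argument=value, ...) on one line, values as JSON. apply_moves: Moves the arm, as the interface text tells. Its arguments: {"type":"object","properties":{"series":{"type":"array","items":{"type":"object","properties":{"jaw":{"type":"number"},"dx":{"type":"number"},"dy":{"type":"number"},"dz":{"type":"number"},"turn":{"type":"number"}}}}},"required":["series"]}

```bash
ls; mkdir -p pics
python3 - <<'E'
from plant import state, grab_frame, spotter
import cv2,pickle
s=state();print(s['time'],s['tool_pos'],s['tool_rot'])
D={}
ims=[]
for n in('side','top'):
    f=grab_frame(n);D[n]={k:f[k] for k in('pixels','mtx','camera_from_world')}
    ims.append(f['pixels'][:,:,::-1])
    for t in('chest','lid','knob','keeper','handle','plate_end','oil','driver','tray'):
        r=spotter.outline_of(f,t)
        print(n,t,[(round(q['conf'],2),[int(v) for v in q['extent']]) for q in r[:2]])
        D[n,t]=[q for q in r[:1]]
pickle.dump(D,open('D.pkl','wb'))
cv2.imwrite('pics/side.png',ims[0]);cv2.imwrite('pics/top.png',ims[1])
E
```

```text
pics
0.0 [0.21627279 0.58577443 0.24906513] [-3.00236183e-04  1.75967198e-01  9.84395487e-01 -9.89889206e-04]
side chest [(0.62, [283, 138, 365, 247])]
side lid [(0.95, [281, 138, 341, 184])]
side knob []
side keeper [(0.86, [283, 144, 340, 183]), (0.25, [280, 143, 364, 247])]
side handle [(0.39, [336, 197, 344, 210])]
side plate_end [(0.69, [284, 142, 363, 245])]
side oil [(0.71, [328, 304, 344, 345])]
side driver [(0.63, [282, 153, 291, 160])]
side tray [(0.84, [402, 280, 451, 318])]
top chest [(0.94, [257, 128, 352, 217]), (0.64, [324, 167, 347, 173])]
top lid [(0.95, [259, 128, 277, 207])]
top knob []
top keeper [(0.9, [256, 132, 279, 207])]
top handle []
top plate_end [(0.96, [257, 135, 352, 219])]
top oil [(0.8, [439, 239, 461, 260])]
top driver [(0.78, [174, 128, 209, 175])]
top tray [(0.66, [439, 135, 477, 183])]
```

Run:
```python
import cv2
a=cv2.imread('pics/side.png')[120:270,240:440];b=cv2.imread('pics/top.png')[110:235,230:390]
cv2.imwrite('pics/sidec.png',cv2.resize(a,None,fx=4,fy=4,interpolation=2));cv2.imwrite('pics/topc.png',cv2.resize(b,None,fx=4.8,fy=4.8,interpolation=2))
```

```text
(no output)
```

View pics/sidec.png

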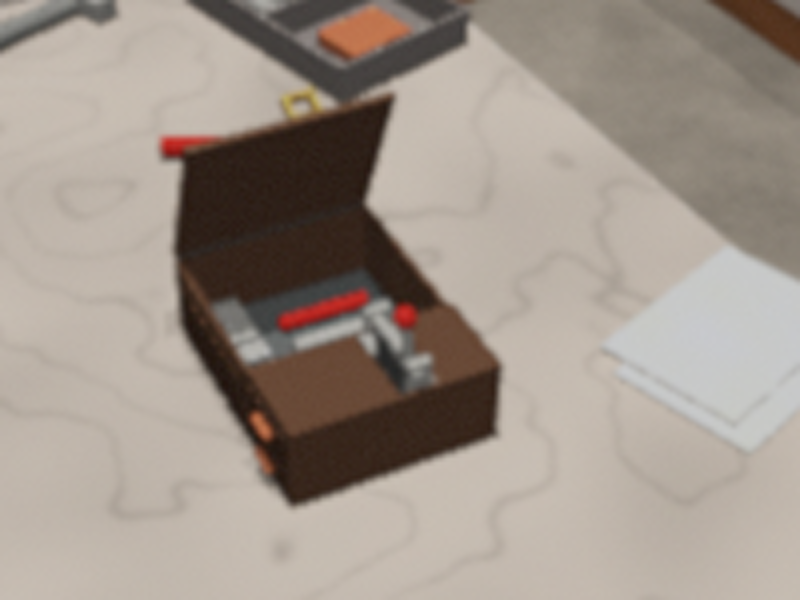

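View pics/topc.png

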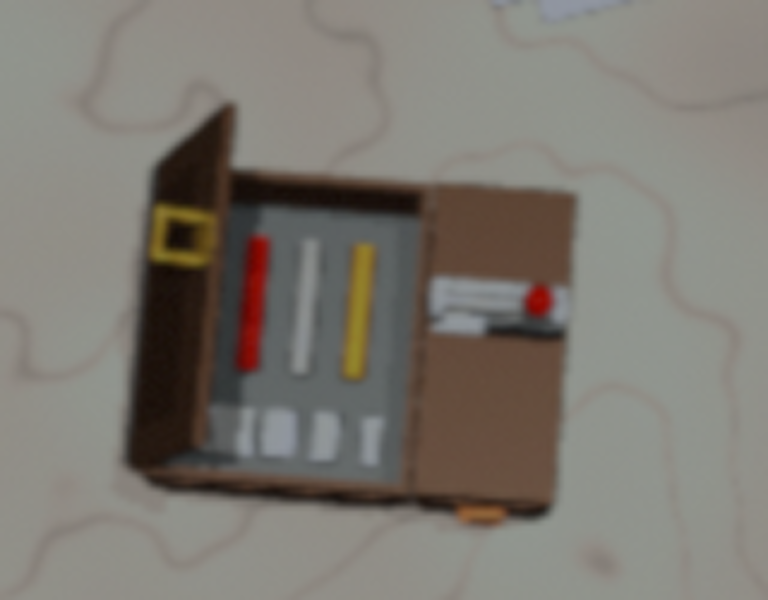

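View pics/top.png

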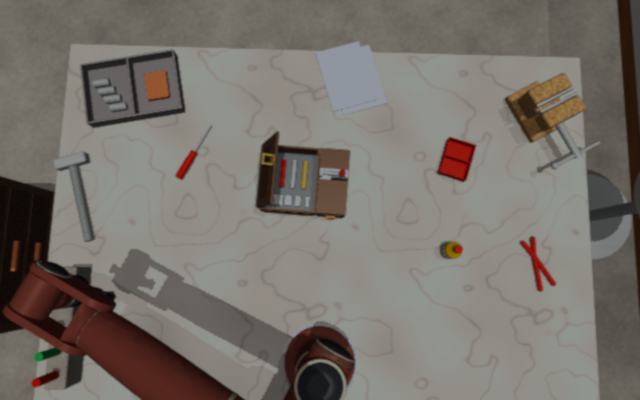

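```bash
cat > fit.py <<'E'
import numpy as np,pickle
from scipy.optimize import least_squares
D=pickle.load(open('D.pkl','rb'))
def proj(n,P):
    f=D[n];c=f['camera_from_world'];q=c[:3,:3]@P+c[:3,3];q=f['mtx']@q;return q[:2]/q[2]
def lid(a,x,d,h): return np.array([x,127-d*np.cos(a)+h*np.sin(a),82+d*np.sin(a)+h*np.cos(a)])
def knob(b,t): return np.array([20-50*np.sin(t),-114+b,106+50*np.cos(t)])
def W(p,v):
    c,s=np.cos(p[2]),np.sin(p[2]);return np.array([p[0]+(c*v[0]-s*v[1])/1000,p[1]+(s*v[0]+c*v[1])/1000,v[2]/1000])
C=lambda *v:(lambda p:np.array(v,float))
L=lambda x,d,h:(lambda p:lid(p[3],x,d,h))
K=lambda p:knob(p[4],p[5])
obs=[('top',575,195,C(100,-135,90)),('top',550,503,C(-100,-135,90)),('top',432,185,C(100,-45,90)),('top',410,492,C(-100,-45,90)),
('side',497,367,C(100,-135,90)),('side',290,435,C(-100,-135,90)),('side',293,505,C(-100,-135,0)),('side',495,433,C(100,-135,0)),
('side',183,152,L(-100,166,0)),('side',393,96,L(100,166,4)),('side',300,103,L(20,151,24)),('top',183,236,L(20,151,24)),
('top',232,104,L(100,166,0)),('side',405,316,K),('top',538,300,K)]
def px(o): return np.array([230+o[1]/4.8,110+o[2]/4.8]) if o[0]=='top' else np.array([240+o[1]/4,120+o[2]/4])
def res(p,full=False):
    r=np.array([proj(o[0],W(p,o[3](p)))-px(o) for o in obs])
    return r if full else r.ravel()
if __name__=='__main__':
    best=min((least_squares(res,[0.7,0.1,y,1.4,5,.1],x_scale=[.1,.1,.1,.1,5,.1],loss='soft_l1') for y in(-.2,.2)),key=lambda s:s.cost)
    p=best.x;print(np.round(p,4),best.cost);print(np.round(res(p,True),2).tolist())
    for n,v in dict(edge=lid(p[3],0,167,8),hinge=lid(0,0,0,0),edgeshut=lid(0,0,167,8),keep=lid(p[3],20,151,24),keepshut=lid(0,20,151,24),knob=knob(p[4],p[5])).items(): print(n,np.round(W(p,v),4))
E
python3 fit.py
```

```text
[ 0.5466  0.0626 -0.0541  1.2142 -0.4176  0.0825] 6.113943307240174
[[-0.19, -0.82], [0.43, 0.27], [0.1, -1.04], [-0.51, 0.23], [1.16, -1.26], [-0.75, -0.08], [-0.85, 1.24], [0.09, 0.96], [-0.1, 0.47], [0.15, -0.86], [-0.14, 1.22], [-1.65, 0.3], [0.73, -0.28], [-0.18, 0.37], [-0.09, -0.26]]
edge [0.5507 0.1387 0.2413]
hinge [0.5534 0.1894 0.082 ]
edgeshut [0.5444 0.0227 0.09  ]
keep [0.5718 0.1581 0.2319]
keepshut [0.5652 0.0375 0.106 ]
knob [ 0.5562 -0.0525  0.1558]
```

```bash
cat > go.py <<'E'
import sys,numpy as np
from plant import state
from scipy.spatial.transform import Rotation as R
from fit import W
p=[0.5466,0.0626,-0.0541]
def now():
    s=state();q=s['tool_rot'];return s,np.array(s['tool_pos']),R.from_quat([q[1],q[2],q[3],q[0]]).as_matrix()
def chest(t):
    c,s_=np.cos(p[2]),np.sin(p[2]);d=(t[:2]-p[:2])*1000
    return np.array([c*d[0]+s_*d[1],-s_*d[0]+c*d[1],t[2]*1000])
if __name__=='__main__':
    s,t,M=now();print('t',s['time'],'chest TCP',np.round(chest(t),1),'F',np.round(s['contact_force'],1),'w',s['gripper_width'])
    print('yaw err of tool y vs chest y',np.arctan2(M[1,1],M[0,1])-p[2]-np.pi/2)
    for a in sys.argv[1:]:
        print(a,np.round(M.T@(W(p,[float(v) for v in a.split(',')])-t)*1000,1))
E
python3 go.py -35,145,250 -35,145,238 -35,110,238
```

```text
t 1.0 chest TCP [-357.9  505.1  250.3] F [0.1 0.2 0.3] w 1.0022813095881573
yaw err of tool y vs chest y -0.2996887185494006
-35,145,250 [-4.148e+02 -2.487e+02  3.000e-01]
-35,145,238 [-414.8 -248.7   12.3]
-35,110,238 [-425.1 -282.1   12.3]
```

>>> apply_moves(series=[{"dx":-35,"dy":-20,"turn":-0.1,"jaw":1},{"dx":-70,"dy":-40,"turn":-0.2,"jaw":1},{"dx":-105,"dy":-60,"turn":-0.3,"jaw":1},{"dx":-140,"dy":-80,"turn":-0.3,"jaw":1},{"dx":-175,"dy":-100,"turn":-0.3,"jaw":1}])

```text
invalid input at $.series[0]: expected keys jaw, dx, dy, dz, turn
```

```bash
python3 go.py -35,145,245 -35,145,238
```

```text
t 1.0 chest TCP [-357.9  505.1  250.3] F [0.1 0.2 0.3] w 1.0022813095881573
yaw err of tool y vs chest y -0.2996887185494006
-35,145,245 [-414.8 -248.7    5.3]
-35,145,238 [-414.8 -248.7   12.3]
```

>>> apply_moves(series=[{"dx":-35,"dy":-20,"dz":0,"turn":-0.1,"jaw":1},{"dx":-70,"dy":-40,"dz":0,"turn":-0.2,"jaw":1},{"dx":-105,"dy":-60,"dz":0,"turn":-0.3,"jaw":1},{"dx":-140,"dy":-80,"dz":0,"turn":-0.3,"jaw":1},{"dx":-175,"dy":-100,"dz":0,"turn":-0.3,"jaw":1}])

```text
time: 1.42
tool_pos: [0.3468, 0.4304, 0.2505]
tool_rot: [0.0, 0.026, 1.0, 0.0]
contact_force: [0.4, -0.1, 0.1]
gripper_width: 0.296
grasp_force: 0.0
```

```bash
python3 go.py -35,145,245 -35,145,238
```

```text
t 1.4167 chest TCP [-219.4  356.5  250.5] F [ 0.4 -0.1  0.1] w 0.2963545803535098
yaw err of tool y vs chest y 0.0011850655695857526
-35,145,245 [-184.1 -211.7    5.5]
-35,145,238 [-184.1 -211.7   12.5]
```

>>> apply_moves(series=[{"dx":-28,"dy":-30,"dz":0,"turn":0,"jaw":1},{"dx":-56,"dy":-60,"dz":0,"turn":0,"jaw":1},{"dx":-84,"dy":-90,"dz":2,"turn":0,"jaw":1},{"dx":-112,"dy":-120,"dz":4,"turn":0,"jaw":1},{"dx":-140,"dy":-150,"dz":6,"turn":0,"jaw":1}])

```text
time: 1.83
tool_pos: [0.4788, 0.2728, 0.2446]
tool_rot: [0.0, 0.027, 1.0, 0.0]
contact_force: [1.3, 0.8, 0.6]
gripper_width: -0.001
grasp_force: 0.0
```

>>> apply_moves(series=[{"dx":-22,"dy":-25,"dz":3,"turn":0,"jaw":1},{"dx":-44,"dy":-50,"dz":6,"turn":0,"jaw":1},{"dx":-44,"dy":-61,"dz":6,"turn":0,"jaw":1}])

```text
time: 2.08
tool_pos: [0.5208, 0.2079, 0.2377]
tool_rot: [0.0, 0.029, 1.0, -0.001]
contact_force: [-0.5, -0.6, -0.1]
gripper_width: -0.005
grasp_force: 0.0
```

```bash
python3 - <<'E'
import numpy as np
for a in np.arange(1.3,-.06,-.1): print(round(a,1),np.round([127-140*np.cos(a)+8*np.sin(a)+13,82+140*np.sin(a)+8*np.cos(a)+19]))
E
python3 go.py -35,110,238
```

```text
1.3 [110. 238.]
1.2 [ 97. 234.]
1.1 [ 84. 229.]
1.0 [ 71. 223.]
0.9 [ 59. 216.]
0.8 [ 48. 207.]
0.7 [ 38. 197.]
0.6 [ 29. 187.]
0.5 [ 21. 175.]
0.4 [ 14. 163.]
0.3 [  9. 150.]
0.2 [  4. 137.]
0.1 [  1. 123.]
-0.0 [ -0. 109.]
t 2.0833 chest TCP [-33.6 143.7 237.7] F [-0.5 -0.6 -0.1] w -0.0047990165857382016
yaw err of tool y vs chest y -0.0038160550142924965
-35,110,238 [  1.3 -33.7  -0.3]
```

>>> apply_moves(series=[{"dx":0,"dy":-34,"dz":0,"turn":0,"jaw":1},{"dx":0,"dy":-47,"dz":4,"turn":0,"jaw":1},{"dx":0,"dy":-60,"dz":9,"turn":0,"jaw":1},{"dx":0,"dy":-73,"dz":15,"turn":0,"jaw":1},{"dx":0,"dy":-85,"dz":22,"turn":0,"jaw":1}])

```text
time: 2.5
tool_pos: [0.5142, 0.1262, 0.217]
tool_rot: [0.001, 0.026, 1.0, 0.0]
contact_force: [0.7, 1.7, 4.3]
gripper_width: 0.002
grasp_force: 1.5
```

>>> apply_moves(series=[{"dx":0,"dy":-11,"dz":9,"turn":0,"jaw":1},{"dx":0,"dy":-21,"dz":19,"turn":0,"jaw":1},{"dx":0,"dy":-30,"dz":29,"turn":0,"jaw":1},{"dx":0,"dy":-38,"dz":41,"turn":0,"jaw":1},{"dx":0,"dy":-45,"dz":53,"turn":0,"jaw":1}])

```text
time: 2.92
tool_pos: [0.5112, 0.0805, 0.1618]
tool_rot: [-0.0, 0.027, 1.0, -0.0]
contact_force: [1.4, -0.1, 2.9]
gripper_width: -0.001
grasp_force: 1.2
```

```bash
python3 - <<'E'
from plant import grab_frame
import cv2
f=grab_frame('side');cv2.imwrite('pics/s2.png',cv2.resize(f['pixels'][100:270,220:440,::-1],None,fx=3.4,fy=3.4,interpolation=2))
E
python3 go.py 0,0,0
```

```text
t 2.9667 chest TCP [-38.1  15.  158.5] F [-0.1 -1.2  0.2] w -0.003453742237725474
yaw err of tool y vs chest y -0.0006494054887693501
0,0,0 [-39.  -14.8 158.3]
```

View pics/s2.png

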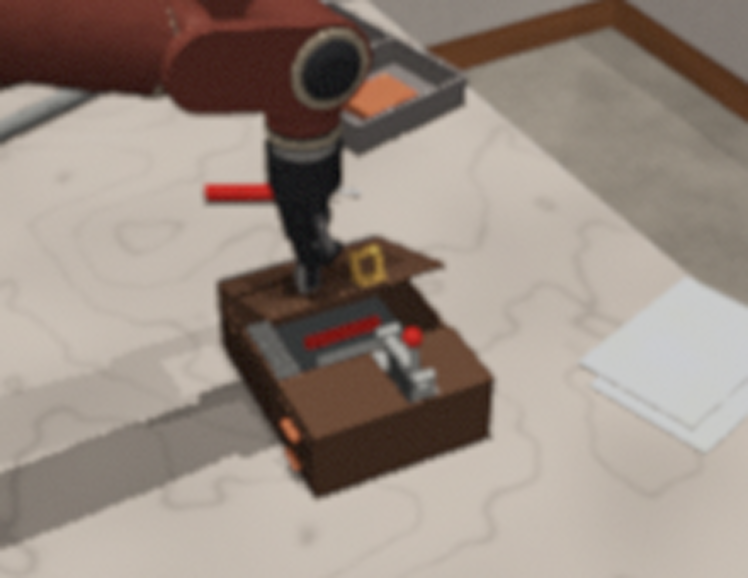

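The lid is at roughly 0.4 rad, with the fingertips (crop ≈ 308,285) pressing on its outer face, clear of the keeper (≈ 367,265). I'll keep pushing.

>>> apply_moves(series=[{"dx":0,"dy":-5,"dz":12,"turn":0,"jaw":1},{"dx":0,"dy":-9,"dz":25,"turn":0,"jaw":1},{"dx":0,"dy":-12,"dz":38,"turn":0,"jaw":1},{"dx":0,"dy":-12,"dz":46,"turn":0,"jaw":1},{"dx":0,"dy":-12,"dz":48,"turn":0,"jaw":1}])

```text
time: 3.38
tool_pos: [0.5094, 0.0693, 0.1126]
tool_rot: [-0.002, 0.027, 1.0, -0.0]
contact_force: [-1.0, -0.3, 1.7]
gripper_width: 0.001
grasp_force: 0.7
```

>>> apply_moves(series=[{"dx":0,"dy":0,"dz":1,"turn":0,"jaw":1},{"dx":0,"dy":0,"dz":2,"turn":0,"jaw":1}])

```text
time: 3.55
tool_pos: [0.5108, 0.0698, 0.113]
tool_rot: [-0.0, 0.027, 1.0, 0.0]
contact_force: [0.3, 0.1, -0.1]
gripper_width: -0.003
grasp_force: 0.0
```

```bash
python3 go.py 0,0,0
```

```text
t 3.55 chest TCP [-36.2   5.2 113. ] F [ 0.3  0.1 -0.1] w -0.0031053155748801136
yaw err of tool y vs chest y 0.0005542516823822119
0,0,0 [-36.2  -5.3 113. ]
```

>>> apply_moves(series=[{"dx":0,"dy":0,"dz":2,"turn":0,"jaw":1},{"dx":0,"dy":0,"dz":4,"turn":0,"jaw":1},{"dx":0,"dy":0,"dz":4,"turn":0,"jaw":1}])

```text
time: 3.8
tool_pos: [0.511, 0.0696, 0.1094]
tool_rot: [0.0, 0.027, 1.0, 0.0]
contact_force: [-0.2, 0.4, 0.4]
gripper_width: -0.002
grasp_force: 0.0
```

>>> apply_moves(series=[{"dx":0,"dy":0,"dz":2,"turn":0,"jaw":1},{"dx":0,"dy":0,"dz":2,"turn":0,"jaw":1}])

```text
time: 3.97
tool_pos: [0.5112, 0.0696, 0.109]
tool_rot: [0.0, 0.027, 1.0, 0.0]
contact_force: [-4.5, -0.2, 8.5]
gripper_width: -0.004
grasp_force: 4.2
```

>>> apply_moves(series=[{"dx":0,"dy":0,"dz":1,"turn":0,"jaw":1},{"dx":0,"dy":0,"dz":2,"turn":0,"jaw":1},{"dx":0,"dy":0,"dz":2,"turn":0,"jaw":1}])

```text
time: 4.22
tool_pos: [0.5113, 0.0696, 0.1089]
tool_rot: [-0.0, 0.027, 1.0, -0.0]
contact_force: [-9.1, -0.4, 18.4]
gripper_width: -0.004
grasp_force: 9.3
```

```bash
python3 go.py 0,0,0
```

```text
t 4.2167 chest TCP [-35.6   5.1 108.9] F [-9.1 -0.4 18.4] w -0.003914774154744658
yaw err of tool y vs chest y 0.0006605421414818125
0,0,0 [-35.7  -5.1 108.8]
```

>>> apply_moves(series=[{"dx":0,"dy":0,"dz":-30,"turn":0,"jaw":1},{"dx":0,"dy":0,"dz":-65,"turn":0,"jaw":1},{"dx":0,"dy":0,"dz":-105,"turn":0,"jaw":1},{"dx":-15,"dy":-35,"dz":-105,"turn":0,"jaw":1},{"dx":-30,"dy":-70,"dz":-105,"turn":0,"jaw":1}])

```text
time: 4.63
tool_pos: [0.5392, -0.0018, 0.215]
tool_rot: [0.004, 0.025, 1.0, -0.0]
contact_force: [1.2, 0.6, -0.6]
gripper_width: 0.001
grasp_force: 0.0
```

>>> apply_moves(series=[{"dx":-10,"dy":-35,"dz":0,"turn":0,"jaw":1},{"dx":-20,"dy":-70,"dz":0,"turn":0,"jaw":1},{"dx":-20,"dy":-105,"dz":0,"turn":0,"jaw":1},{"dx":-20,"dy":-105,"dz":0,"turn":0,"jaw":1}])

```text
time: 4.97
tool_pos: [0.5514, -0.1131, 0.2104]
tool_rot: [0.0, 0.03, 1.0, -0.001]
contact_force: [-0.7, 0.3, 0.3]
gripper_width: -0.0
grasp_force: 0.0
```

```bash
python3 - <<'E'
from plant import grab_frame,spotter
import cv2
a=grab_frame('side');b=grab_frame('top')
cv2.imwrite('pics/s3.png',cv2.hconcat([cv2.resize(a['pixels'][130:260,270:400,::-1],(400,400),interpolation=2),cv2.resize(b['pixels'][110:240,250:380,::-1],(400,400),interpolation=2)]))
E
python3 go.py 16,-165,160
```

```text
t 5.0667 chest TCP [  13.9 -171.   210.1] F [-0.9  0.   0.6] w -0.0005783920979318204
yaw err of tool y vs chest y -0.0022551549680465133
16,-165,160 [-2.1  6.  50.1]
```

View pics/s3.png

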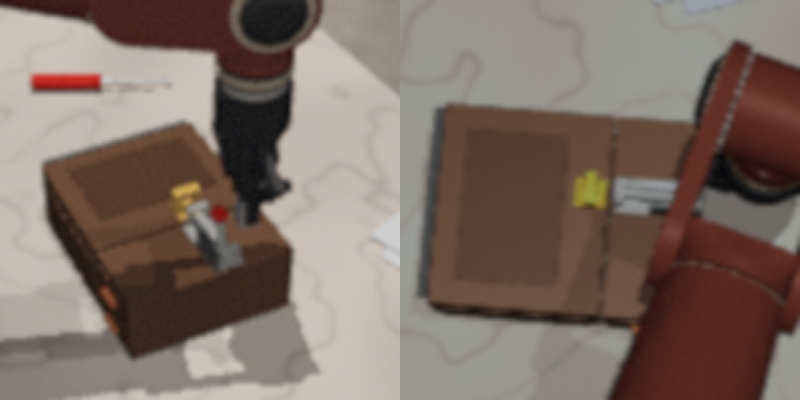

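The lid looks shut, with the keeper in line with the bolt. The fingers are behind the knob (left crop ≈ 220,213), so I'll descend and push +y.

>>> apply_moves(series=[{"dx":-3,"dy":0,"dz":26,"turn":0,"jaw":1},{"dx":-3,"dy":0,"dz":54,"turn":0,"jaw":1},{"dx":-3,"dy":10,"dz":54,"turn":0,"jaw":1},{"dx":-3,"dy":20,"dz":54,"turn":0,"jaw":1},{"dx":-3,"dy":30,"dz":54,"turn":0,"jaw":1}])

```text
time: 5.48
tool_pos: [0.5564, -0.0762, 0.1574]
tool_rot: [0.001, 0.026, 1.0, 0.0]
contact_force: [0.6, -0.0, 0.3]
gripper_width: 0.003
grasp_force: 0.0
```

>>> apply_moves(series=[{"dx":0,"dy":6,"dz":0,"turn":0,"jaw":1},{"dx":0,"dy":12,"dz":0,"turn":0,"jaw":1},{"dx":0,"dy":18,"dz":0,"turn":0,"jaw":1},{"dx":0,"dy":24,"dz":0,"turn":0,"jaw":1},{"dx":0,"dy":30,"dz":0,"turn":0,"jaw":1}])

```text
time: 5.9
tool_pos: [0.5583, -0.048, 0.1577]
tool_rot: [0.001, 0.027, 1.0, -0.0]
contact_force: [0.0, -2.5, 2.9]
gripper_width: -0.001
grasp_force: 1.4
```

```bash
python3 go.py 0,0,0
```

```text
t 5.9 chest TCP [  17.7 -109.8  157.7] F [ 0.  -2.5  2.9] w -0.0014781154898458135
yaw err of tool y vs chest y 0.0002128576762729928
0,0,0 [ 18.  109.9 157.6]
```

>>> apply_moves(series=[{"dx":0,"dy":4,"dz":0,"turn":0,"jaw":1},{"dx":0,"dy":8,"dz":0,"turn":0,"jaw":1},{"dx":0,"dy":12,"dz":0,"turn":0,"jaw":1}])

```text
time: 6.15
tool_pos: [0.5586, -0.0361, 0.1568]
tool_rot: [0.001, 0.027, 1.0, -0.0]
contact_force: [1.6, -2.6, 2.8]
gripper_width: -0.002
grasp_force: 1.4
```

>>> apply_moves(series=[{"dx":0,"dy":3,"dz":0,"turn":0,"jaw":1},{"dx":0,"dy":6,"dz":0,"turn":0,"jaw":1},{"dx":0,"dy":6,"dz":0,"turn":0,"jaw":1}])

```text
time: 6.4
tool_pos: [0.5587, -0.0327, 0.1569]
tool_rot: [0.0, 0.027, 1.0, -0.003]
contact_force: [-0.6, -11.3, 3.5]
gripper_width: 0.002
grasp_force: 5.9
```

```bash
python3 go.py 0,0,0
```

```text
t 6.4 chest TCP [ 17.3 -94.5 156.9] F [ -0.6 -11.3   3.5] w 0.002005234828671461
yaw err of tool y vs chest y 0.0005315013472211305
0,0,0 [ 17.3  95.6 156.2]
```

>>> apply_moves(series=[{"dx":0,"dy":-14,"dz":0,"turn":0,"jaw":1},{"dx":0,"dy":-14,"dz":-30,"turn":0,"jaw":1},{"dx":-20,"dy":-14,"dz":-52,"turn":0,"jaw":1},{"dx":-45,"dy":0,"dz":-52,"turn":0,"jaw":1},{"dx":-45,"dy":20,"dz":-52,"turn":0,"jaw":1}])

```text
time: 6.82
tool_pos: [0.6078, -0.0137, 0.2099]
tool_rot: [0.002, 0.028, 1.0, 0.001]
contact_force: [-0.4, -0.2, -0.3]
gripper_width: -0.001
grasp_force: 0.0
```

```bash
python3 - <<'E'
from plant import grab_frame,spotter
import cv2
a=grab_frame('side');b=grab_frame('wrist')
cv2.imwrite('pics/s4.png',cv2.hconcat([cv2.resize(a['pixels'][150:250,280:380,::-1],(400,400),interpolation=2),cv2.resize(b['pixels'][:,120:520,::-1],(400,400))]))
E
python3 go.py 58,-71,155
```

```text
t 6.9167 chest TCP [ 62.  -70.1 207.5] F [-0.8  0.1  0.1] w 0.0019902127591709183
yaw err of tool y vs chest y 0.0023171809053135206
58,-71,155 [ 3.9 -1.  52.5]
```

View pics/s4.png

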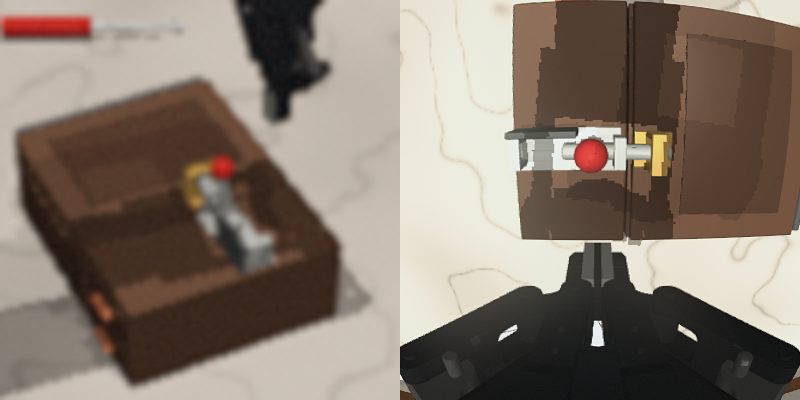

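The bolt passes through the keeper, the knob (right crop ≈ 591,156) has cleared the plate end, and the fingers are lined up on its +x side. Next is the fold.

>>> apply_moves(series=[{"dx":0,"dy":0,"dz":26,"turn":0,"jaw":1},{"dx":0,"dy":0,"dz":53,"turn":0,"jaw":1},{"dx":12,"dy":0,"dz":53,"turn":0,"jaw":1},{"dx":24,"dy":0,"dz":53,"turn":0,"jaw":1},{"dx":32,"dy":0,"dz":53,"turn":0,"jaw":1}])

```text
time: 7.33
tool_pos: [0.5705, -0.0111, 0.1531]
tool_rot: [-0.002, 0.027, 1.0, 0.001]
contact_force: [1.4, 0.3, -0.6]
gripper_width: 0.002
grasp_force: 0.6
```

>>> apply_moves(series=[{"dx":6,"dy":0,"dz":0,"turn":0,"jaw":1},{"dx":12,"dy":0,"dz":0,"turn":0,"jaw":1},{"dx":18,"dy":0,"dz":0,"turn":0,"jaw":1},{"dx":24,"dy":0,"dz":0,"turn":0,"jaw":1},{"dx":27,"dy":0,"dz":0,"turn":0,"jaw":1}])

```text
time: 7.75
tool_pos: [0.5452, -0.0095, 0.1555]
tool_rot: [0.0, 0.027, 1.0, 0.0]
contact_force: [2.4, -0.4, -0.7]
gripper_width: 0.003
grasp_force: 0.8
```

```bash
python3 go.py -22,-71,185
```

```text
t 7.75 chest TCP [  2.5 -72.1 155.5] F [ 2.4 -0.4 -0.7] w 0.002842571119054799
yaw err of tool y vs chest y 0.00025108611627677746
-22,-71,185 [ 24.5   1.1 -29.5]
```

>>> apply_moves(series=[{"dx":-8,"dy":0,"dz":0,"turn":0,"jaw":1},{"dx":-8,"dy":0,"dz":-34,"turn":0,"jaw":1},{"dx":28,"dy":0,"dz":-34,"turn":0,"jaw":1},{"dx":28,"dy":0,"dz":-15,"turn":0,"jaw":1},{"dx":29,"dy":0,"dz":-5,"turn":0,"jaw":1}])

```text
time: 8.17
tool_pos: [0.5163, -0.0079, 0.161]
tool_rot: [0.0, 0.027, 1.0, -0.0]
contact_force: [-1.8, -0.3, 3.6]
gripper_width: 0.001
grasp_force: 1.6
```

>>> apply_moves(series=[{"dx":1,"dy":0,"dz":6,"turn":0,"jaw":1},{"dx":2,"dy":0,"dz":11,"turn":0,"jaw":1},{"dx":3,"dy":0,"dz":15,"turn":0,"jaw":1},{"dx":3,"dy":0,"dz":18,"turn":0,"jaw":1},{"dx":3,"dy":0,"dz":18,"turn":0,"jaw":1}])

```text
time: 8.58
tool_pos: [0.5136, -0.0078, 0.1413]
tool_rot: [-0.001, 0.027, 1.0, 0.0]
contact_force: [0.2, -0.1, -0.0]
gripper_width: 0.003
grasp_force: 0.0
```

```bash
python3 go.py -30,-71,141
```

```text
t 8.5833 chest TCP [-29.1 -72.1 141.3] F [ 0.2 -0.1 -0. ] w 0.003496449947570714
yaw err of tool y vs chest y 0.00025072179611407286
-30,-71,141 [0.9 1.1 0.3]
```

>>> apply_moves(series=[{"dx":0,"dy":0,"dz":2,"turn":0,"jaw":1},{"dx":0,"dy":0,"dz":3,"turn":0,"jaw":1},{"dx":0,"dy":0,"dz":3,"turn":0,"jaw":1}])

```text
time: 8.83
tool_pos: [0.5142, -0.0079, 0.1404]
tool_rot: [0.0, 0.027, 1.0, -0.0]
contact_force: [-1.6, 0.5, 4.5]
gripper_width: -0.004
grasp_force: 2.1
```

Force is building at the end stop. I'll add a small press, then retreat.

>>> apply_moves(series=[{"dx":0,"dy":0,"dz":2,"turn":0,"jaw":1},{"dx":0,"dy":0,"dz":2,"turn":0,"jaw":1},{"dx":0,"dy":0,"dz":2,"turn":0,"jaw":1}])

```text
time: 9.08
tool_pos: [0.5142, -0.0079, 0.1398]
tool_rot: [0.0, 0.027, 1.0, -0.0]
contact_force: [-5.9, 0.4, 10.5]
gripper_width: 0.001
grasp_force: 5.5
```

>>> apply_moves(series=[{"dx":0,"dy":0,"dz":-25,"turn":0,"jaw":1},{"dx":0,"dy":0,"dz":-60,"turn":0,"jaw":1},{"dx":0,"dy":0,"dz":-100,"turn":0,"jaw":1},{"dx":40,"dy":0,"dz":-110,"turn":0,"jaw":1},{"dx":80,"dy":0,"dz":-110,"turn":0,"jaw":1}])

```text
time: 9.5
tool_pos: [0.4361, -0.004, 0.2527]
tool_rot: [0.004, 0.027, 1.0, -0.001]
contact_force: [-0.7, 0.3, 0.3]
gripper_width: -0.001
grasp_force: 0.0
```

```bash
python3 - <<'E'
from plant import grab_frame,spotter
import cv2
a=grab_frame('side');b=grab_frame('wrist')
cv2.imwrite('pics/s5.png',cv2.hconcat([cv2.resize(a['pixels'][150:250,280:380,::-1],(400,400),interpolation=2),cv2.resize(b['pixels'][:,120:520,::-1],(400,400))]))
E
python3 go.py
```

```text
t 9.6 chest TCP [-112.7  -71.7  247.5] F [ 1.1 -0.2 -0.1] w 0.002237259120724396
yaw err of tool y vs chest y 0.00041828457677661746
```

View pics/s5.png

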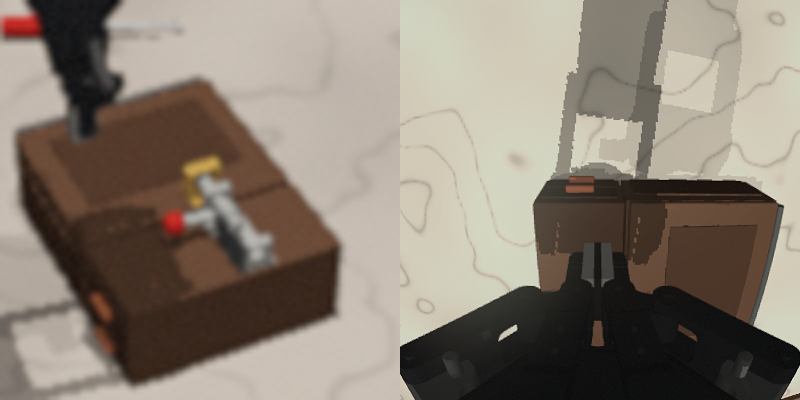

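The lid is shut, the bolt runs through the keeper (left crop ≈ 200,180), and the handle lies flat towards -x with the knob at ≈ 174,222. The gripper is clear, so I'll hand in.

```bash
python3 -c "
from plant import ticket
print(ticket.job_done())"
```

```text
the job is handed in; nothing more can be done
None
```

I handed the job in at about 9.6 s: the final picture shows the lid shut, the bolt home through the keeper and the handle folded flat; the arm went nowhere near the oil bottle, screwdriver or tray, and no verdict was returned.

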